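# Feel for the hidden battery-door catch

## Task

One of the four identical caps flush in the power box's deck is the hidden catch of its battery door; the others are blanks that barely give. Feel them gently with the fingertips to find the one that sinks, press that one fully home so the door rises by itself, then leave the caps alone and move clear. Do not force a blank, do not touch the door, and do not disturb or pick up the things lying around.

Things in the scene. Friction and masses are not known exactly. Their poses are not given: they have to be found in the camera images.
- power_box: battery power box fixed to the bench: dark flat deck on a grey body, red stripe on the robot's side. 240 (x) x 360 (y) mm, deck 80 mm above its origin (centre of its underside), z up. Four identical grey round caps lie flush in the deck in a row along y at x = -68 mm, y = -114, -38, 38, 114 mm. One, at random and not to be told by eye, is the door catch; three are blanks.
- cap0 (a point): centre of the top face of the cap at y = -114 mm in the box's frame, level with the deck (a fixed point: it does not sink with the cap). Cap 50 mm across in a well 53 mm across: shut fingertips fit within it.
- cap1 (a point): centre of the top face of the cap at y = -38 mm in the box's frame, level with the deck (a fixed point: it does not sink with the cap). Cap 50 mm across in a well 53 mm across: shut fingertips fit within it.
- cap2 (a point): centre of the top face of the cap at y = 38 mm in the box's frame, level with the deck (a fixed point: it does not sink with the cap). Cap 50 mm across in a well 53 mm across: shut fingertips fit within it.
- cap3 (a point): centre of the top face of the cap at y = 114 mm in the box's frame, level with the deck (a fixed point: it does not sink with the cap). Cap 50 mm across in a well 53 mm across: shut fingertips fit within it.
- catch (a joint): how far the catch cap has been pushed in, m: 0 flush, 0.006 fully home, where it stops hard. It resists a push with about 3.5 N all the way, does not spring back, and stays where it is left. It does not say which cap it is.
- blank_a (a joint): how far blank cap 1 of 3 has been pushed in, m: 0 flush. A stiff spring of 5 N per mm pushes it back, stop at 0.006. More than 0.004 (20 N) breaks it. It does not say which cap it is.
- blank_b (a joint): how far blank cap 2 of 3 has been pushed in, m: 0 flush. A stiff spring of 5 N per mm pushes it back, stop at 0.006. More than 0.004 (20 N) breaks it. It does not say which cap it is.
- blank_c (a joint): how far blank cap 3 of 3 has been pushed in, m: 0 flush. A stiff spring of 5 N per mm pushes it back, stop at 0.006. More than 0.004 (20 N) breaks it. It does not say which cap it is.
- door (a joint): opening of the light-grey battery door with a yellow mark (88 x 160 mm, flush in the deck, centred at x = 55, y = 45 mm in the box's frame), rad: 0 shut. Hinged on its +x edge, it rises as the catch goes in, to 0.40 rad when the catch is fully home (its robot-side edge then stands about 34 mm above the deck), and stays there.
- padlock: brass padlock, 44 x 24 mm, 68 mm tall, standing on the bench at the box's +y end. Origin: centre of its underside. Bystander.
- lock_cylinder: brass lock cylinder, 32 mm across, 34 mm tall, standing on the deck beside the door. Origin: centre of its underside. Bystander.
- screwdriver: red-handled screwdriver lying on the bench in front of the box (robot side), roughly along the box's y. Bystander.
- blank_tin: open aluminium tin, 66 mm across, 60 mm tall, standing on the bench at the box's -y end. Origin: centre of its underside. Bystander.

How it is judged:
On the way:
1. the catch is pressed fully home (value of joint catch above 0.005 m), for 0.1 s.
At the end, for the whole second after the job is handed in: the catch is in by more than 5 of its 6 mm, the door stands open by more than 0.32 rad, the blanks are back flush (within 1 mm), and the bystanders rest within 20 mm of where they were (value of joint catch above 0.005 m and value of joint door above 0.32 rad and value of joint each of blank_a, blank_b, blank_c below 0.001 m and distance of each of padlock, lock_cylinder, screwdriver, blank_tin from where it was at the start of the episode below 0.02 m and linear speed of each of padlock, lock_cylinder, screwdriver, blank_tin below 0.02 m/s); the robot touches nothing.
It fails at once if a blank is forced in by more than 4 mm (20 N) (value of joint any of blank_a, blank_b, blank_c above 0.004 m).
It fails at once if a blank is pressed (by more than 0.4 mm) after the catch has gone home (value of joint catch above 0.005 m and value of joint any of blank_a, blank_b, blank_c above 0.0004 m).
It fails at once if the robot touches the door (contact force between any of the fingers, the arm and door_c0 above 0.5 N).
It fails at once if a bystander is moved or lifted by more than 20 mm (distance of any of padlock, lock_cylinder, screwdriver, blank_tin from where it was at the start of the episode above 0.02 m).
It also fails if it takes over 48 s, if anything falls off the work surface, if the arm or the gripper's body presses on something with over 40 N, if the wrist force passes 120 N, or if a joint passes its speed limit or range.

## Robot

A 6-joint arm with a two-finger parallel gripper is mounted at the origin on the work surface. World frame = base frame: x ahead of the robot, y to its left, z up, the work surface at z = 0. Lengths are in m, angles in rad, forces in N, time in s.
With the tool pointing down it reaches from about 0.15 to 0.775 m from the base axis. Payload 6.1 kg.
Tool frame: the origin (TCP) lies midway between the tips of the shut fingers; the grasp point (between the pads) lies manip.grasp_offset behind it (manip.grasp_offset is the distance from the TCP to the grasp point, in m); z points along the fingers, y is the line along which they close (so a half turn about z gives the same grasp; the last joint's range is limited). The gripper opens to 85 mm and grips with 20 to 120 N. Pads are 22 mm wide; open, the fingers measure 114 mm over their backs; the gripper's body (76 mm by 85 mm) begins 54 mm behind the grasp point. The pads swing forward as they close: fully open they stand 13 mm farther back than shut.
Start: joints at [-1.172, 0.126, -0.04, 1.405, 0, 1.571], TCP at [0.204, -0.484, 0.231] pointing down, gripper open.
Joint ranges: [-2.72, 2.72], [-0.95, 1.95], [-1.27, 1.35], [-1.78, 2.02], [-1.46, 1.47], [-3.14, 3.14]. Speed limits (rad/s): [2.39, 2.39, 3.01, 3.14, 3.14, 3.14].

## Interface

Orientations are given as [roll, pitch, yaw] about the fixed x, y, z axes, in that order (R = Rz(yaw) Ry(pitch) Rx(roll)).
In Python, from station import manip gives the robot as it stands.
- The arm moves only by the shell command python3 -m creep 'ROWS'. ROWS is a JSON object of lists of equal length, an entry for each row: "fingers": the closure in counts, from 0 (fully open) to 255 (shut); "translation": the shift along the tool's x, y, z in m, a list of three; "delta_rot": the turn, a rotation vector about the tool's x, y, z in rad, a list of three. A call has 1 to 8 rows; each row is the pose to reach, as a shift and turn from the pose commanded when the call began, along the tool's axes at that moment; what a row does not reach only later rows make up. A row lasts 1/8 s, in which the tool goes at most 62.5 mm and 10.7 degrees, less where a joint would pass 70% of its speed; a pose out of reach is approached as far as the arm can. A call with a gripper value outside its range is refused whole. The fingers move at their own pace and stop on an object; the grip force is fixed at half the most. Time passes only in rows, so rows that repeat a pose let the fingers close. It gives the time, the measured TCP pose, the force, the opening and the grip force at its end, in the units of the state.
- manip.state(): the state, without advancing time (a new reading comes with each control period).
- manip.camera(name): name is "scene" or "side" or "wrist"; returns the picture (420x560x3 uint8, red, green, blue); there is no depth.
- manip.camera_info(name): a dict with "fx", "fy", "cx", "cy" (pixels), "extrinsics" (4x4, takes a point from world to camera coordinates); the wrist camera has in their place "T_tool_cam" (4x4, takes a point from camera to tool coordinates, whose origin is the TCP and whose axes are the flange's). Camera axes: x right, y down, z forward; pixel columns grow to the right and rows downward; lengths in m; the calibration is good to about 2 mm. A picture is of the moment at which its call begins: read the wrist's pose just before it. camera_info takes no time and is no camera call.
- manip.sign_off(): hands the job in; it is judged then, once.
Trained networks look in the newest picture that a camera, given by its name, has taken for a name from the list of things; names that differ only in an ending like _2 or _b are one class to them, and where a whole thing is asked for, a point or a joint stands for the part that bears it (a point fixed in the world has none). Each returns a list of dicts, best first, with "conf" (0 to 1); they miss things now and then, are a little off and sometimes report something else, mostly with a low value. They report only what shows in the picture. A call takes as long as a camera call.
- manip.masks_of(camera, query): "region" (420x560 bool, what is visible of it).
- manip.landmark_of(camera, query): "xyz" ([x, y, z] in m, in world coordinates, good to about 4 mm: a listed point, or the origin of a listed thing).
The state is a dict: "time_s": time; "joint_pos": joint angles; "qd": joint speeds; "tau": joint torques, N m; "tool_pos": TCP position; "tool_rot": TCP orientation; "ft_force": force on the tool from outside, world axes, zero at the start; "torque": the same for the moment, N m; "gripper_width": finger opening in m; "grasp_force": force on a finger pad.
Only numpy, scipy, OpenCV 4.12 (cv2) and the standard library are available. Lean on these libraries where they do the work, as an engineer would, in place of code of your own. Each camera call takes 0.05 s, during which the arm holds its last target. There are 200 camera calls.

## Working session

There is one attempt and no reset: what is moved stays moved. The work goes in short steps, Python scripts to look and compute and a shell command to move; the robot and the scene stay as the last step left them, time stands still between calls to the robot, and variables do not carry over. Pictures are saved under pics/ and viewed, at most 10 in all, crops included, and the job is handed in when it is done.

```bash
mkdir -p pics; cat > h.py <<'E'
import numpy as np, cv2
from scipy.spatial.transform import Rotation as R
from station import manip
def snap(c,f):
    im=manip.camera(c); cv2.imwrite('pics/'+f,im[:,:,::-1]); return im
def togo(target):
    s=manip.state(); Rt=R.from_euler('xyz',s['tool_rot'])
    return Rt.inv().apply(np.array(target)-s['tool_pos'])
E
python3 - <<'E'
from h import *
s=manip.state(); print({k:np.round(v,3) for k,v in s.items()})
for c in ('scene','side'):
    snap(c,c+'0.png')
    for q in ('power_box','cap0','cap1','cap2','cap3','padlock','lock_cylinder','screwdriver','blank_tin'):
        for d in manip.landmark_of(c,q)[:2]: print(c,q,round(d['conf'],2),np.round(d['xyz'],3))
print(manip.grasp_offset, manip.camera_info('wrist')['T_tool_cam'])
E
```

```text
{'time_s': np.float64(0.0), 'joint_pos': array([-1.172,  0.126, -0.041,  1.405, -0.   ,  1.571]), 'qd': array([-0.002,  0.   ,  0.001, -0.002,  0.   , -0.   ]), 'tau': array([ 0.0000e+00, -4.3592e+01,  3.5293e+01,  1.7000e-02, -0.0000e+00,
        0.0000e+00]), 'tool_pos': array([ 0.204, -0.483,  0.231]), 'tool_rot': array([-3.14 ,  0.   ,  0.399]), 'ft_force': array([ 0.162, -0.216, -0.253]), 'torque': array([ 0.002,  0.051, -0.026]), 'grasp_force': np.float64(0.0), 'gripper_width': np.float64(0.086)}
scene power_box 0.68 [ 0.548  0.064 -0.   ]
scene cap0 0.86 [0.471 0.086 0.084]
scene cap0 0.78 [0.486 0.011 0.082]
scene cap1 0.86 [0.471 0.086 0.084]
scene cap1 0.78 [0.486 0.011 0.082]
scene cap2 0.86 [0.471 0.086 0.084]
scene cap2 0.78 [0.486 0.011 0.082]
scene cap3 0.86 [0.471 0.086 0.084]
scene cap3 0.78 [0.486 0.011 0.082]
scene padlock 0.7 [0.519 0.306 0.001]
scene lock_cylinder 0.91 [ 0.631 -0.031  0.08 ]
scene screwdriver 0.66 [ 0.397 -0.018 -0.005]
scene blank_tin 0.59 [ 0.634 -0.163  0.001]
side power_box 0.85 [0.546 0.066 0.   ]
side cap0 0.95 [0.469 0.086 0.085]
side cap0 0.93 [ 0.508 -0.063  0.076]
side cap1 0.95 [0.469 0.086 0.085]
side cap1 0.93 [ 0.508 -0.063  0.076]
side cap2 0.95 [0.469 0.086 0.085]
side cap2 0.93 [ 0.508 -0.063  0.076]
side cap3 0.95 [0.469 0.086 0.085]
side cap3 0.93 [ 0.508 -0.063  0.076]
side padlock 0.84 [0.522 0.303 0.002]
side lock_cylinder 0.79 [ 0.637 -0.027  0.083]
side lock_cylinder 0.67 [ 0.544  0.07  -0.   ]
side screwdriver 0.79 [ 0.393 -0.02   0.001]
side blank_tin 0.9 [ 0.635 -0.167  0.001]
0.0187 [[-9.19086466e-05 -9.56020461e-01 -2.93299965e-01  7.46342044e-02]
 [ 9.99999987e-01 -4.81229181e-05 -1.56502409e-04  4.32199788e-04]
 [ 1.35505055e-04 -2.93299975e-01  9.56020453e-01 -1.43103477e-01]
 [ 0.00000000e+00  0.00000000e+00  0.00000000e+00  1.00000000e+00]]
```

View pics/scene0.png

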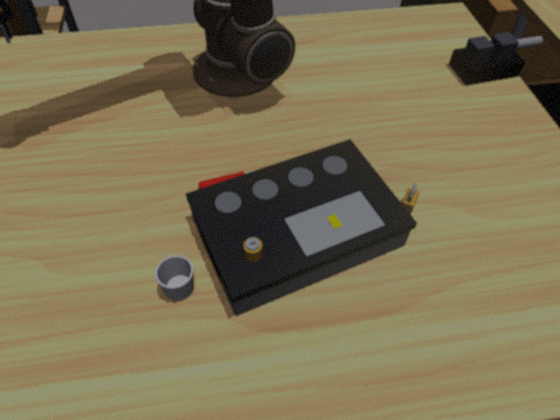

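The scene shows the box with caps at about (228,202), (265,189), (301,177) and (335,165). The cylinder is at (253,247), the tin at (176,277), the padlock at (410,197), and the screwdriver is behind the box at (222,181). Next I'll get all four cap positions and fit the box pose.

```bash
cat > fit.py <<'E'
from h import *
pts=[]
for c in ('scene','side'):
    manip.camera(c); K=manip.camera_info(c); E=np.array(K['extrinsics']); C=-E[:3,:3].T@E[:3,3]
    for d in manip.masks_of(c,'cap0')[:6]:
        v,u=np.nonzero(d['region']); u,v=u.mean(),v.mean()
        r=E[:3,:3].T@[(u-K['cx'])/K['fx'],(v-K['cy'])/K['fy'],1]; p=C+r*(0.08-C[2])/r[2]
        print(c,round(d['conf'],2),round(u),round(v),d['region'].sum(),np.round(p,4))
        if d['conf']>.4: pts.append(p)
    print([(round(d['conf'],2),np.round(d['xyz'],3)) for d in manip.landmark_of(c,'cap0')])
E
python3 fit.py
```

```text
scene 0.7 298 225 22333 [0.5867 0.0598 0.08  ]
[(0.96, array([ 0.51 , -0.063,  0.078])), (0.93, array([0.488, 0.009, 0.079])), (0.68, array([0.472, 0.085, 0.082]))]
side 0.77 262 239 17990 [0.5336 0.1164 0.08  ]
[(0.78, array([0.45 , 0.16 , 0.078])), (0.74, array([0.49 , 0.008, 0.083])), (0.72, array([ 0.51 , -0.061,  0.079])), (0.58, array([0.469, 0.085, 0.084]))]
```

```bash
python3 - <<'E'
from h import *
print(togo([0.44,0.05,0.25]))
E
```

```text
[ 0.42487042 -0.40019669 -0.01870144]
```

```bash
python3 -m creep '{"fingers":[255,255,255,255,255,255,255,255],"translation":[[0.04,-0.04,-0.02],[0.08,-0.075,-0.02],[0.12,-0.113,-0.02],[0.16,-0.151,-0.02],[0.2,-0.188,-0.02],[0.24,-0.226,-0.02],[0.28,-0.264,-0.02],[0.32,-0.301,-0.02]],"delta_rot":[[0,0,0.02],[0,0,0.04],[0,0,0.06],[0,0,0.08],[0,0,0.1],[0,0,0.12],[0,0,0.137],[0,0,0.137]]}'
python3 -c "
from h import *
print(togo([0.44,0.05,0.25]),manip.state()['tool_rot'])"
```

```text
time_s: 2.3
tool_pos: [0.3823, -0.0804, 0.2516]
tool_rot: [3.141, -0.001, 0.262]
ft_force: [0.9, -1.1, -0.3]
gripper_width: -0.0001
grasp_force: 0.0
[ 0.08949348 -0.11105792  0.00162835] [ 3.14100802e+00 -9.09392910e-04  2.61606067e-01]
```

```bash
python3 -m creep '{"fingers":[255,255,255,255],"translation":[[0.04,-0.035,0],[0.08,-0.07,0],[0.12,-0.1,0],[0.12,-0.1,0]],"delta_rot":[[0,0,0],[0,0,0],[0,0,0],[0,0,0]]}'
cat > w.py <<'E'
from h import *
import sys
s=manip.state(); im=snap('wrist',sys.argv[1]); K=manip.camera_info('wrist')
T=np.eye(4);T[:3,:3]=R.from_euler('xyz',s['tool_rot']).as_matrix();T[:3,3]=s['tool_pos']
M=T@np.array(K['T_tool_cam']); C=M[:3,3]
def ray(u,v):
    r=M[:3,:3]@[(u-K['cx'])/K['fx'],(v-K['cy'])/K['fy'],1]; return C+r*(0.08-C[2])/r[2]
b=(0.545,0.0657)
print(s['tool_pos'],s['ft_force'])
for d in manip.masks_of('wrist','cap0'): v,u=np.nonzero(d['region']); print(d['conf'],u.mean(),v.mean(),d['region'].sum())
for d in manip.landmark_of('wrist','cap0'): print(round(d['conf'],2),np.round(d['xyz'],4))
g=cv2.medianBlur(cv2.cvtColor(im,cv2.COLOR_RGB2GRAY),3)
f=K['fx']; r=f*0.025/0.33
h=cv2.HoughCircles(g,cv2.HOUGH_GRADIENT,1,r*2,param1=80,param2=15,minRadius=int(r*.8),maxRadius=int(r*1.25))
if h is not None:
    for u,v,q in h[0][:8]: print('circ',u,v,q,np.round(ray(u,v),4))
E
python3 w.py w1.png
```

```text
time_s: 2.8
tool_pos: [0.4733, 0.0478, 0.2505]
tool_rot: [-3.141, 0.001, 0.266]
ft_force: [-0.7, -0.2, -0.6]
gripper_width: 0.0001
grasp_force: 0.0
[0.4732634  0.04784598 0.25049431] [-0.67783947 -0.18105428 -0.60606198]
0.64 277.2574580095262 105.74928672898089 83769
circ 322.5 174.5 27.9 [0.4925 0.0123 0.08  ]
circ 241.5 175.5 28.0 [0.4721 0.0835 0.08  ]
circ 158.5 174.5 28.0 [0.4531 0.1568 0.08  ]
circ 405.5 172.5 28.5 [ 0.5141 -0.0601  0.08  ]
circ 554.5 79.5 32.4 [ 0.6219 -0.1524  0.08  ]
```

View pics/w1.png

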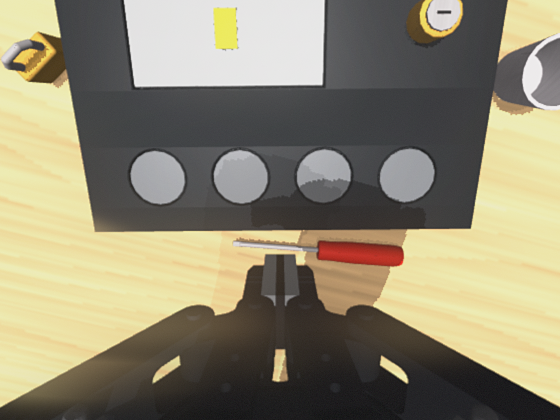

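The picture shows the four caps at (158,175), (241,175), (322,175) and (405,173). Circle radii and 75 mm spacing fit the box, and they agree with the landmarks to about 4 mm. Starting with cap2.

```bash
cat > t.py <<'E'
from h import *
caps=[(.5125,-.061),(.4915,.011),(.4715,.0845),(.452,.158)]
s=manip.state(); print(s['tool_pos'],s['ft_force'],s['time_s'])
for i,c in enumerate(caps): print(i,np.round(togo([*c,.08])*1000,1))
E
python3 t.py
```

```text
[0.47143728 0.04517207 0.25123787] [0.27907257 0.25831755 0.53265921] 2.95
0 [ 12.3 113.2 171.2]
1 [ 10.7  38.2 171.2]
2 [ 10.4 -38.  171.2]
3 [  10.5 -114.   171.2]
```

```bash
python3 -m creep '{"fingers":[255,255,255,255,255],"translation":[[0.01,-0.038,0.04],[0.01,-0.038,0.1],[0.01,-0.038,0.155],[0.01,-0.038,0.165],[0.01,-0.038,0.165]],"delta_rot":[[0,0,0],[0,0,0],[0,0,0],[0,0,0],[0,0,0]]}'; python3 t.py
```

```text
time_s: 3.58
tool_pos: [0.4719, 0.0841, 0.0875]
tool_rot: [3.141, -0.001, 0.26]
ft_force: [0.2, 0.4, 0.2]
gripper_width: -0.0001
grasp_force: 0.0
[0.47191492 0.0840688  0.08748396] [0.19145884 0.36238922 0.16272216] 3.575
0 [  1.9 150.6   7.5]
1 [ 0.1 75.6  7.5]
2 [-0.3 -0.5  7.5]
3 [ -0.2 -76.6   7.5]
```

```bash
python3 -m creep '{"fingers":[255,255,255],"translation":[[0,0,0.004],[0,0,0.0065],[0,0,0.0065]],"delta_rot":[[0,0,0],[0,0,0],[0,0,0]]}'; for i in 1; do python3 -m creep '{"fingers":[255,255],"translation":[[0,0,0.001],[0,0,0.001]],"delta_rot":[[0,0,0],[0,0,0]]}'; done
```

```text
time_s: 3.95
tool_pos: [0.4722, 0.0848, 0.0805]
tool_rot: [3.141, -0.001, 0.262]
ft_force: [-0.3, 0.0, 0.8]
gripper_width: -0.0001
grasp_force: 0.0
time_s: 4.2
tool_pos: [0.4721, 0.0849, 0.0793]
tool_rot: [3.141, -0.001, 0.262]
ft_force: [-1.2, -0.5, 3.2]
gripper_width: -0.0002
grasp_force: 1.7
```

```bash
python3 -m creep '{"fingers":[255,255],"translation":[[0,0,0.001],[0,0,0.001]],"delta_rot":[[0,0,0],[0,0,0]]}'
```

```text
time_s: 4.45
tool_pos: [0.4721, 0.0849, 0.078]
tool_rot: [3.141, -0.001, 0.262]
ft_force: [0.7, 0.1, 3.2]
gripper_width: 0.0003
grasp_force: 1.6
```

```bash
python3 -m creep '{"fingers":[255,255],"translation":[[0,0,0.001],[0,0,0.001]],"delta_rot":[[0,0,0],[0,0,0]]}'
```

```text
time_s: 4.7
tool_pos: [0.4721, 0.0849, 0.0768]
tool_rot: [3.142, -0.001, 0.262]
ft_force: [1.8, -0.2, 2.5]
gripper_width: 0.0
grasp_force: 1.3
```

The force stays near 3 N while the cap has sunk about 3 mm. A blank would be pushing back with about 15 N by now, so cap2 is the catch. Pressing it home.

```bash
python3 -m creep '{"fingers":[255,255,255],"translation":[[0,0,0.001],[0,0,0.002],[0,0,0.002]],"delta_rot":[[0,0,0],[0,0,0],[0,0,0]]}';python3 -m creep '{"fingers":[255,255],"translation":[[0,0,0.001],[0,0,0.001]],"delta_rot":[[0,0,0],[0,0,0]]}'
```

```text
time_s: 5.08
tool_pos: [0.4718, 0.0848, 0.0747]
tool_rot: [-3.142, -0.0, 0.262]
ft_force: [2.3, 0.4, 3.4]
gripper_width: -0.0002
grasp_force: 1.5
time_s: 5.32
tool_pos: [0.4718, 0.0848, 0.074]
tool_rot: [-3.142, -0.0, 0.262]
ft_force: [1.3, -0.0, 5.6]
gripper_width: 0.0002
grasp_force: 2.5
```

```bash
python3 -m creep '{"fingers":[255,255,255],"translation":[[0,0,0.001],[0,0,0.001],[0,0,0.001]],"delta_rot":[[0,0,0],[0,0,0],[0,0,0]]}'
```

```text
time_s: 5.7
tool_pos: [0.4718, 0.0848, 0.0739]
tool_rot: [3.142, -0.001, 0.262]
ft_force: [-1.8, -0.3, 11.3]
gripper_width: -0.0003
grasp_force: 6.2
```

Hard stop reached: the tool has stopped at z = 0.074 and the force is rising. Lifting straight up, then back and away.

```bash
python3 -m creep '{"fingers":[255,255,255,255,255,255,255,255],"translation":[[0,0,-0.02],[0,0,-0.07],[0,0,-0.12],[0,0,-0.16],[-0.04,0,-0.16],[-0.08,0,-0.16],[-0.08,0,-0.16],[-0.08,0,-0.16]],"delta_rot":[[0,0,0],[0,0,0],[0,0,0],[0,0,0],[0,0,0],[0,0,0],[0,0,0],[0,0,0]]}'; python3 -c "
from h import *
a=snap('side','s9.png');b=snap('wrist','w9.png');cv2.imwrite('pics/f.png',cv2.resize(np.hstack([a,b])[:,:,::-1],(800,300)))"
```

```text
time_s: 6.7
tool_pos: [0.3943, 0.0641, 0.2324]
tool_rot: [-3.142, 0.001, 0.262]
ft_force: [-0.0, 0.3, -0.1]
gripper_width: 0.0001
grasp_force: 0.0
```

View pics/f.png

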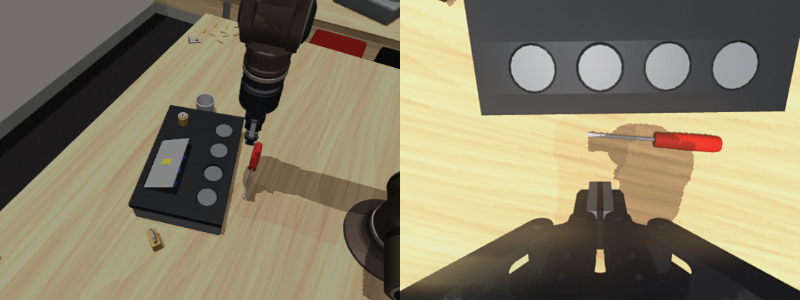

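In the side view (left half) the door stands open at (167,162) and the pressed cap is sunken at (213,173). The other three caps look flush, the bystanders look undisturbed, and the tool is clear.

```bash
python3 -c "
from station import manip
print(manip.sign_off())"
```

```text
the job is handed in; nothing more can be done
None
```

The catch was cap2; I pressed it to its hard stop, the door rose, and the job is handed in with the arm clear; no other cap was touched, and the verdict was not reported back.

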